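Stand the amber bottles in their spill saucers

TASK

Put the four amber glass bottles away, one by one, each upright in the white spill saucer made for its size: the smallest bottle in the smallest saucer and so on up to the largest, flat on the saucer's floor inside its rim. Set them down gently without dropping any, and leave the two squat white jars where they stand.

Things in the scene. Friction and masses are not known exactly. Their poses are not given: they have to be found in the camera images.
- bottle_tiny: the smallest of the four upright amber glass bottles, with paper label and fixed black cap; loose, round, 32 mm in diameter, 84 mm tall over the cap, about 60 g; cap 22 mm in diameter and 22 mm high at the top, over a thinner neck 8 mm high; grip the cap from above at any yaw. Origin: centre of the underside, z up
- saucer_tiny: the smallest of the four white round spill saucers: a shallow dish fixed to the bench, 58 mm outer diameter, rim 4 mm thick and 14 mm high, floor 4 mm thick, so the well is 50 mm across and 10 mm deep (9 mm wider all round than the 32 mm bottle that belongs in it). Origin: centre of the underside, on the bench, z up
- bottle_small: the second smallest of the four upright amber glass bottles, with paper label and fixed black cap; loose, round, 44 mm in diameter, 94 mm tall over the cap, about 100 g; cap 26 mm in diameter and 22 mm high at the top, over a thinner neck 8 mm high; grip the cap from above at any yaw. Origin: centre of the underside, z up
- saucer_small: the second smallest of the four white round spill saucers: a shallow dish fixed to the bench, 70 mm outer diameter, rim 4 mm thick and 14 mm high, floor 4 mm thick, so the well is 62 mm across and 10 mm deep (9 mm wider all round than the 44 mm bottle that belongs in it). Origin: centre of the underside, on the bench, z up
- bottle_medium: the second largest of the four upright amber glass bottles, with paper label and fixed black cap; loose, round, 56 mm in diameter, 104 mm tall over the cap, about 170 g; cap 32 mm in diameter and 22 mm high at the top, over a thinner neck 8 mm high; grip the cap from above at any yaw. Origin: centre of the underside, z up
- saucer_medium: the second largest of the four white round spill saucers: a shallow dish fixed to the bench, 82 mm outer diameter, rim 4 mm thick and 14 mm high, floor 4 mm thick, so the well is 74 mm across and 10 mm deep (9 mm wider all round than the 56 mm bottle that belongs in it). Origin: centre of the underside, on the bench, z up
- bottle_large: the largest of the four upright amber glass bottles, with paper label and fixed black cap; loose, round, 68 mm in diameter, 114 mm tall over the cap, about 280 g; cap 38 mm in diameter and 22 mm high at the top, over a thinner neck 8 mm high; grip the cap from above at any yaw. Origin: centre of the underside, z up
- saucer_large: the largest of the four white round spill saucers: a shallow dish fixed to the bench, 94 mm outer diameter, rim 4 mm thick and 14 mm high, floor 4 mm thick, so the well is 86 mm across and 10 mm deep (9 mm wider all round than the 68 mm bottle that belongs in it). Origin: centre of the underside, on the bench, z up
- jar_a: one of two alike squat white plastic jars with white lids, to be left alone; loose, round, body 52 mm in diameter, lid 58 mm in diameter, 54 mm tall in all, about 90 g. Origin: centre of the underside, z up
- jar_b: one of two alike squat white plastic jars with white lids, to be left alone; loose, round, body 52 mm in diameter, lid 58 mm in diameter, 54 mm tall in all, about 90 g. Origin: centre of the underside, z up

How it is judged:
By the outcome, as a careful person would: the job done as asked, in the order asked, and still so for the second after the job is handed in, with the robot touching nothing.
It also fails if it takes over 109 s, if anything falls off the work surface, if the arm or the gripper's body presses on something with over 40 N, if the wrist force passes 120 N, or if a joint passes its speed limit or range.

ROBOT

A 7-joint arm with a two-finger parallel gripper is mounted at the origin on the work surface. World frame = base frame: x ahead of the robot, y to its left, z up, the work surface at z = 0. Lengths are in mm, angles in rad, forces in N, time in s.
With the tool pointing down it reaches from about 425 to 950 mm from the base axis. Payload 4.7 kg.
Tool frame: the origin (TCP) lies midway between the tips of the shut fingers; the grasp point (between the pads) lies 19 mm behind it; z points along the fingers, y is the line along which they close (so a half turn about z gives the same grasp; the last joint's range is limited). The gripper opens to 87 mm and grips with 3 to 60 N. Pads are 19 mm wide; open, the fingers measure 117 mm over their backs; the gripper's body (75 mm by 190 mm) begins 51 mm behind the grasp point.
Start: joints at [1.152, 0.469, -0.049, 1.532, 0.024, 1.141, -0.082], TCP at [256.55, -624.365, 222.573] pointing down, gripper open.
Joint ranges: [-2.59, 2.59], [-0.33, 1.99], [-1.39, 1.29], [0.1, 2.45], [-1.04, 4.18], [0.21, 1.99], [-2.66, 2.66]. Speed limits (rad/s): [2.57, 2.57, 3.14, 3.14, 3.14, 3.14, 3.14].

INTERFACE

Orientations are given as a unit quaternion [x, y, z, w].
In Python, from rig import ctrl gives the robot as it stands.
- The arm moves only by the tool move_arm, never from a script. Its argument "motion" is a list of rows, each an object with "travel": the shift along the tool's x, y, z in mm, a list of three; "delta_rot": the turn, a rotation vector about the tool's x, y, z in degrees, a list of three. A call has 1 to 12 rows; each row shifts and turns the commanded pose from where the row before left it, along the tool's axes as they then stand; what a row does not reach is not made up. A row lasts 1/10 s, in which the tool goes at most 50 mm and 8.59 degrees, less where a joint would pass 70% of its speed; a pose out of reach is approached as far as the arm can. A call with a gripper value outside its range is refused whole. "fingers" is the opening, from 0 (shut) to 1 (fully open), set as the call begins (left out, the last holds). The fingers move at their own pace and stop on an object; "grip_force" is the grip in N (left out, the last holds). Time passes only in rows, so rows that do not move let the fingers close. It gives the time, the measured TCP pose, the force, the opening and the grip force at its end, in the units of the state.
- ctrl.sense(): the state, without advancing time (a new reading comes with each control period).
- ctrl.snapshot(name): name is "scene" or "side" or "wrist"; returns a dict with "img" (384x512x3 uint8, red, green, blue), "K" (3x3 intrinsics, pixels), "distortion" ([k1, k2, p1, p2, k3] as OpenCV has them; the pictures are not rectified), "rvec" (rotation vector, rad) and "tvec" (3), from world to camera coordinates, as OpenCV has them; the wrist camera has in their place "mount" (4x4, takes a point from camera to tool coordinates, whose origin is the TCP and whose axes are the flange's). Camera axes: x right, y down, z forward; pixel columns grow to the right and rows downward; lengths in mm; the calibration is good to about 2 mm. A picture is of the moment at which its call begins: read the wrist's pose just before it. There is no depth.
- ctrl.finish_job(): hands the job in; it is judged then, once.
The state is a dict: "time_s": time; "joint_positions": joint angles; "qd": joint speeds; "tau": joint torques, N m; "tool_pos": TCP position; "eef_rot": TCP orientation; "wrist_force": force on the tool from outside, world axes, zero at the start; "ft_torque": the same for the moment, N m; "grip_width": finger opening in mm; "finger_force": force on a finger pad.
Only numpy, scipy, OpenCV 4.12 (cv2) and the standard library are available. Lean on these libraries where they do the work, as an engineer would, in place of code of your own. Each camera call takes 0.05 s, during which the arm holds its last target. There are 200 camera calls.

## Working session

There is one attempt and no reset: what is moved stays moved. The work goes in short steps, Python scripts to look and compute and a tool call to move; the robot and the scene stay as the last step left them, time stands still between calls to the robot, and variables do not carry over. Pictures are saved under pics/ and viewed, at most 14 in all, crops included, and the job is handed in when it is done.

Besides the shell and the picture viewer there is one more tool, called as name(argument=value, ...) on one line, values as JSON. move_arm: Moves the arm, as the interface text tells. Its arguments: {"type":"object","properties":{"motion":{"type":"array"},"fingers":{"type":"number"},"grip_force":{"type":"number"}},"required":["motion"]}

```bash
mkdir -p pics; ls; python3 - <<'E'
from rig import ctrl
import cv2
s=ctrl.sense(); print(s['time_s'],s['tool_pos'],s['eef_rot'],s['grip_width'])
import numpy as np
for n in ('scene','side'):
    d=ctrl.snapshot(n); cv2.imwrite(f'pics/{n}0.png',d['img'][...,::-1])
    R=cv2.Rodrigues(np.array(d['rvec'],float))[0]; print(n,np.round(-R.T@np.array(d['tvec']).ravel()),np.round(R[2],2),np.round(d['K'],0).tolist(),d['distortion'])
E
```

```text
pics
0.0 [ 256.28712561 -623.81792711  221.49867953] [ 9.81060643e-01  1.93698434e-01 -2.38708286e-04 -9.35707721e-04] 86.86998430695296
scene [1167.  677.  726.] [-0.57 -0.57 -0.59] [[398.0, 0.0, 255.0], [0.0, 398.0, 192.0], [0.0, 0.0, 1.0]] [-0.14192202  0.          0.          0.          0.        ]
side [ 334. -528.  691.] [ 0.22  0.63 -0.74] [[347.0, 0.0, 256.0], [0.0, 347.0, 203.0], [0.0, 0.0, 1.0]] [-0.0526716  0.         0.         0.         0.       ]
```

View pics/scene0.png

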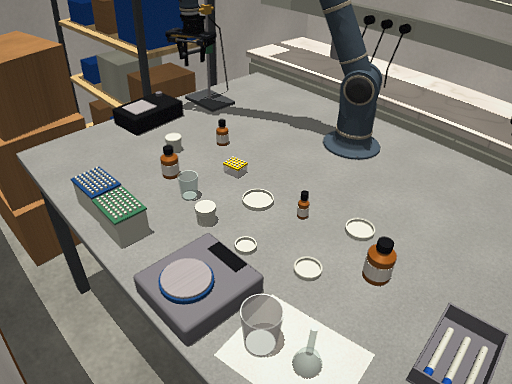

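View pics/side0.png

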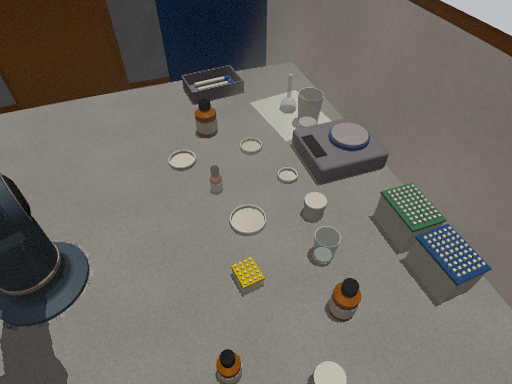

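Both views show the four bottles. In the scene picture they are tiny (303,205), small (222,132), medium (170,162) and large (379,262). The saucers are tiny (246,244), small (308,267), medium (360,229) and large (258,199). The jars are at (174,142) and (205,211).

```bash
cat > h.py <<'E'
import numpy as np, cv2
from rig import ctrl
from scipy.spatial.transform import Rotation as Rn
def cam(d,pose=None):
    if 'mount' in d:
        T=np.eye(4); T[:3,:3]=Rn.from_quat(pose['eef_rot']).as_matrix(); T[:3,3]=pose['tool_pos']
        M=T@np.array(d['mount']); return M[:3,:3],M[:3,3]
    R=cv2.Rodrigues(np.array(d['rvec'],float))[0]
    return R.T,-R.T@np.array(d['tvec'],float).ravel()
def rays(d,px,pose=None):
    R,c=cam(d,pose)
    u=cv2.undistortPoints(np.array(px,np.float64).reshape(-1,1,2),np.array(d['K'],float),np.array(d['distortion'],float)).reshape(-1,2)
    return c,np.c_[u,np.ones(len(u))]@R.T
def onplane(d,px,z,pose=None):
    c,r=rays(d,px,pose); return c+r*((z-c[2])/r[:,2])[:,None]
def blob(mask,seed):
    n,l,st,ce=cv2.connectedComponentsWithStats(mask.astype(np.uint8))
    yy,xx=np.nonzero(mask); i=np.argmin((xx-seed[0])**2+(yy-seed[1])**2)
    k=l[yy[i],xx[i]]; return (l==k),st[k],ce[k]
def tri(obs):
    A=np.zeros((3,3));b=np.zeros(3)
    for c,r in obs:
        r=r/np.linalg.norm(r);P=np.eye(3)-np.outer(r,r);A+=P;b+=P@c
    x=np.linalg.solve(A,b)
    return x,[round(float(np.linalg.norm(np.cross(x-c,r/np.linalg.norm(r)))),1) for c,r in obs]
E
python3 - <<'E'
from h import *
D={n:ctrl.snapshot(n) for n in('scene','side')}
B={'tiny':((304,197),(215,171)),'small':((222,125),(228,357)),'medium':((168,151),(349,288)),'large':((385,246),(205,105))}
S={'tiny':((246,244),(288,175)),'small':((308,267),(251,146)),'medium':((360,229),(182,160)),'large':((258,199),(248,220))}
H=dict(tiny=84,small=94,medium=104,large=114)
for k,v in B.items():
    o=[];pl=[];am=[];ab=[]
    for n,s in zip(D,v):
        d=D[n];I=d['img'].astype(int); 
        m=(I.max(2)<60)
        w=np.zeros_like(m);w[max(0,s[1]-16):s[1]+16,max(0,s[0]-16):s[0]+16]=1
        _,st,ce=blob(m&w,s); c,r=rays(d,[ce]); o.append((c,r[0])); pl.append(onplane(d,[ce],H[k]-11)[0].round(1)[:2]); am.append(st.tolist())
        hsv=cv2.cvtColor(d['img'],cv2.COLOR_RGB2HSV); a=(hsv[...,0]<18)&(hsv[...,1]>150)&(I.max(2)>60)
        w[:]=0;w[max(0,s[1]-25):s[1]+45,max(0,s[0]-25):s[0]+25]=1
        _,st,ce=blob(a&w,s); ab.append(st.tolist())
    x,e=tri(o); print(k,x.round(1),e,*pl,am,'amber',ab)
for k,v in S.items():
    for n,s in zip(D,v):
        d=D[n];g=d['img'].min(2);w=32
        y0,x0=max(0,s[1]-w),s[0]-w; c=g[y0:s[1]+w,x0:s[0]+w]
        m=np.zeros(g.shape,bool);m[y0:s[1]+w,x0:s[0]+w]=c>np.median(c)+35
        bl,st,ce=blob(m,(s[0]-st[2]*0,s[1]))
        q=onplane(d,np.argwhere(bl)[:,::-1],12)[:,:2].astype(np.float32)
        (cx,cy),r=cv2.minEnclosingCircle(q); print('S',k,n,round(cx,1),round(cy,1),round(2*r,1),st.tolist())
rows=[]
for k in B:
    row=[]
    for n,s in list(zip(D,B[k]))+list(zip(D,S[k])):
        p=cv2.getRectSubPix(D[n]['img'],(60,50),s); row.append(cv2.resize(p,None,fx=3,fy=3,interpolation=0))
    rows.append(np.hstack(row))
cv2.imwrite('pics/crops.png',np.vstack(rows)[...,::-1])
E
```

```text
Traceback (most recent call last):
  File "h.py", line 18, in blob
    yy,xx=np.nonzero(mask); i=np.argmin((xx-seed[0])**2+(yy-seed[1])**2)
                              ~~~~~~~~~^^^^^^^^^^^^^^^^^^^^^^^^^^^^^^^^^
ValueError: attempt to get argmin of an empty sequence
```

```bash
cat > m.py <<'E'
from h import *
D={n:ctrl.snapshot(n) for n in('scene','side')}
B={'tiny':((304,197),(215,171)),'small':((222,125),(228,357)),'medium':((168,151),(349,288)),'large':((385,246),(205,105))}
S={'tiny':((246,244),(288,175)),'small':((308,267),(251,146)),'medium':((360,229),(182,160)),'large':((258,199),(248,220))}
H=dict(tiny=84,small=94,medium=104,large=114)
rows=[]
for k in B:
    row=[]
    for n,s in list(zip(D,B[k]))+list(zip(D,S[k])):
        p=cv2.getRectSubPix(D[n]['img'],(60,50),s); row.append(cv2.resize(p,None,fx=3,fy=3,interpolation=0))
    rows.append(np.hstack(row))
cv2.imwrite('pics/crops.png',np.vstack(rows)[...,::-1])
for k,v in B.items():
    o=[];pl=[];am=[]
    for n,s in zip(D,v):
        d=D[n];I=d['img'].astype(int); 
        m=(I.max(2)<60) if (k,n)!=('tiny','side') else (I.max(2)<105)
        w=np.zeros_like(m);w[max(0,s[1]-16):s[1]+16,max(0,s[0]-16):s[0]+16]=1
        if not (m&w).any(): print('none',k,n); continue
        _,st,ce=blob(m&w,s); c,r=rays(d,[ce]); o.append((c,r[0])); pl.append(onplane(d,[ce],H[k]-11)[0].round(1)[:2]); am.append(st.tolist())
    x,e=tri(o) if len(o)>1 else (np.zeros(3),0); print(k,x.round(1),e,*pl,am)
for k,v in S.items():
    for n,s in zip(D,v):
        d=D[n];g=d['img'].min(2);w=32
        y0,x0=max(0,s[1]-w),s[0]-w; c=g[y0:s[1]+w,x0:s[0]+w]
        m=np.zeros(g.shape,bool);m[y0:s[1]+w,x0:s[0]+w]=c>np.median(c)+35
        if not m.any(): print('none',k,n); continue
        bl,st,ce=blob(m,s)
        q=onplane(d,np.argwhere(bl)[:,::-1],12)[:,:2].astype(np.float32)
        (cx,cy),r=cv2.minEnclosingCircle(q); print('S',k,n,round(cx,1),round(cy,1),round(2*r,1),st.tolist())
E
python3 m.py
```

```text
tiny [452.2 146.1  70.5] [0.8, 0.8] [453.9 148.2] [452.3 142.7] [[301, 191, 7, 10, 66], [210, 166, 9, 12, 89]]
small [ 351.5 -326.5   81.6] [0.7, 0.7] [ 352.6 -324.1] [ 352.  -327.4] [[219, 120, 7, 8, 43], [220, 349, 15, 19, 223]]
medium [ 609.4 -281.6   92.5] [0.3, 0.3] [ 609.6 -280.6] [ 609.4 -281.9] [[163, 145, 10, 11, 90], [341, 278, 18, 20, 264]]
large [502.4 429.7 115.6] [4.6, 4.6] [494.7 423.5] [503.6 457.3] [[376, 237, 18, 18, 247], [189, 89, 32, 22, 428]]
S tiny scene 657.8 130.7 57.1 [235, 236, 22, 16, 209]
S tiny side 658.2 123.9 52.5 [279, 171, 19, 9, 111]
S small scene 601.1 294.1 69.3 [294, 257, 28, 21, 367]
S small side 596.0 264.6 9.3 [250, 149, 4, 2, 5]
S medium scene 383.7 298.6 80.7 [346, 218, 29, 19, 335]
S medium side 383.8 289.5 74.6 [169, 154, 26, 13, 236]
S large scene 497.2 12.1 93.3 [243, 190, 31, 18, 367]
S large side 492.8 8.1 82.8 [230, 209, 30, 23, 442]
```

View pics/crops.png

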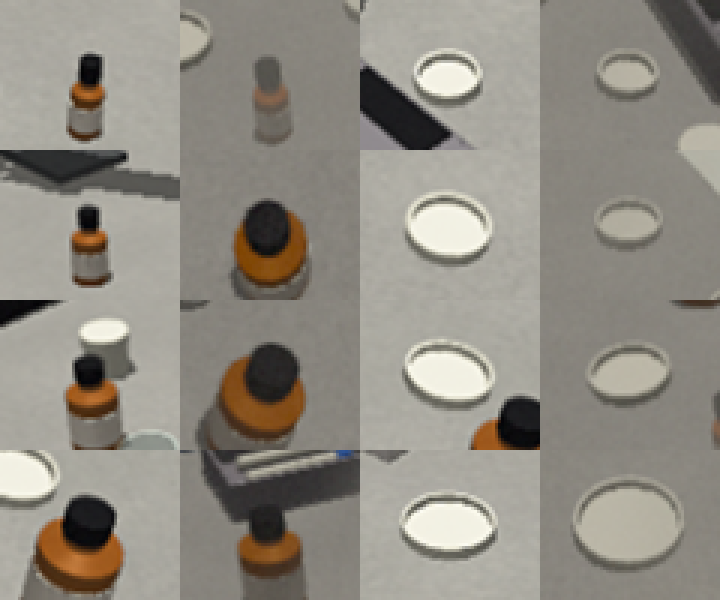

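The crops confirm which bottle and saucer is which, and the scene-view saucer diameters come out at 57, 69, 81 and 93 mm. I'll check the obstacles and compute the first travel.

```bash
cat >> h.py <<'E'
def go(x,y,z,yaw=None):
    s=ctrl.sense(); R=Rn.from_quat(s['eef_rot']).as_matrix()
    print('t',round(s['time_s'],1),'pos',np.round(s['tool_pos'],1),'xaxis',R[:,0].round(3),'z',R[:,2].round(3),'F',np.round(s['wrist_force'],1),'w',round(s['grip_width'],1))
    print('travel to',(x,y,z),(R.T@(np.array([x,y,z])-s['tool_pos'])).round(1))
E
python3 - <<'E'
from h import *
d=ctrl.snapshot('scene')
for n,p,z in [('plateL',(186,99),0),('plateR',(234,100),0),('platefront',(203,110),0),('box',(145,130),0),('jarA',(174,138),54),('jarB',(205,207),54),('rackB',(112,235),0),('racktop',(96,180),60),('beaker',(188,175),60),('yellow',(235,163),30),('balance',(245,252),30)]: print(n,onplane(d,[p],z)[0].round())
go(500,-300,260); go(453,145,260)
E
```

```text
plateL [ 211. -751.    0.]
plateR [  57. -595.    0.]
platefront [ 227. -604.    0.]
box [ 508. -612.    0.]
jarA [ 514. -393.   54.]
jarB [672. -14.  54.]
rackB [ 895. -143.    0.]
racktop [ 839. -328.   60.]
beaker [ 619. -163.   60.]
yellow [ 439. -155.   30.]
balance [692. 167.  30.]
t 0.3 pos [ 256.5 -624.2  222.3] xaxis [ 0.925  0.38  -0.   ] z [-0.  0. -1.] F [-0.1 -0.2  0.1] w 87.2
travel to (500, -300, 260) [ 348.5 -207.4  -37.6]
t 0.3 pos [ 256.5 -624.2  222.3] xaxis [ 0.925  0.38  -0.   ] z [-0.  0. -1.] F [-0.1 -0.2  0.1] w 87.2
travel to (453, 145, 260) [ 474.1 -636.9  -37.4]
```

move_arm(motion=[{"travel": [29,-17.3,-3.2],"delta_rot": [0,0,0]},{"travel": [29,-17.3,-3.2],"delta_rot": [0,0,0]},{"travel": [29,-17.3,-3.2],"delta_rot": [0,0,0]},{"travel": [29,-17.3,-3.2],"delta_rot": [0,0,0]},{"travel": [29,-17.3,-3.2],"delta_rot": [0,0,0]},{"travel": [29,-17.3,-3.2],"delta_rot": [0,0,0]},{"travel": [29,-17.3,-3.2],"delta_rot": [0,0,0]},{"travel": [29,-17.3,-3.2],"delta_rot": [0,0,0]},{"travel": [29,-17.3,-3.2],"delta_rot": [0,0,0]},{"travel": [29,-17.3,-3.2],"delta_rot": [0,0,0]},{"travel": [29,-17.3,-3.2],"delta_rot": [0,0,0]},{"travel": [29,-17.3,-3.2],"delta_rot": [0,0,0]}], fingers=1)

```text
time_s: 1.55
tool_pos: [500.2, -298.9, 261.3]
eef_rot: [0.981, 0.194, 0.0, 0.0]
wrist_force: [0.7, -0.2, 0.1]
grip_width: 87.2
finger_force: 0.0
```

move_arm(motion=[{"travel": [10.5,-35.8,0],"delta_rot": [0,0,0]},{"travel": [10.5,-35.8,0],"delta_rot": [0,0,0]},{"travel": [10.5,-35.8,0],"delta_rot": [0,0,0]},{"travel": [10.5,-35.8,0],"delta_rot": [0,0,0]},{"travel": [10.5,-35.8,0],"delta_rot": [0,0,0]},{"travel": [10.5,-35.8,0],"delta_rot": [0,0,0]},{"travel": [10.5,-35.8,0],"delta_rot": [0,0,0]},{"travel": [10.5,-35.8,0],"delta_rot": [0,0,0]},{"travel": [10.5,-35.8,0],"delta_rot": [0,0,0]},{"travel": [10.5,-35.8,0],"delta_rot": [0,0,0]},{"travel": [10.5,-35.8,0],"delta_rot": [0,0,0]},{"travel": [10.5,-35.8,0],"delta_rot": [0,0,0]}])

```text
time_s: 2.75
tool_pos: [452.5, 146.5, 261.3]
eef_rot: [0.981, 0.194, 0.0, 0.0]
wrist_force: [0.5, 0.1, -0.1]
grip_width: 86.9
finger_force: 0.0
```

move_arm(motion=[{"travel": [0,0,0],"delta_rot": [0,0,0]},{"travel": [0,0,0],"delta_rot": [0,0,0]}])

```text
time_s: 2.95
tool_pos: [452.7, 145.6, 261.0]
eef_rot: [0.981, 0.195, 0.0, 0.0]
wrist_force: [0.8, -0.6, 0.3]
grip_width: 87.0
finger_force: 0.0
```

```bash
python3 - <<'E'
from h import *
s=ctrl.sense(); d=ctrl.snapshot('wrist'); cv2.imwrite('pics/w1.png',d['img'][...,::-1])
print(np.round(d['mount'],2).tolist())
c,r=rays(d,[(0,0)],s)
R,c=cam(d,s)
P=(np.array([453,145,73])-c)@R; print('cap px',cv2.projectPoints(P.reshape(1,3),np.zeros(3),np.zeros(3),np.array(d['K'],float),np.array(d['distortion'],float))[0].ravel())
go(453,145,59)
E
```

```text
[[0.0, -0.95, -0.3, 81.13], [1.0, 0.0, -0.0, -0.9], [0.0, -0.3, 0.95, -162.87], [0.0, 0.0, 0.0, 1.0]]
cap px [251.62823988 170.36769248]
t 3.0 pos [453.  144.4 260.9] xaxis [ 0.925  0.38  -0.   ] z [ 0.    -0.001 -1.   ] F [ 0.  -0.2  0.8] w 87.4
travel to (453, 145, 59) [  0.3  -0.7 201.9]
```

View pics/w1.png

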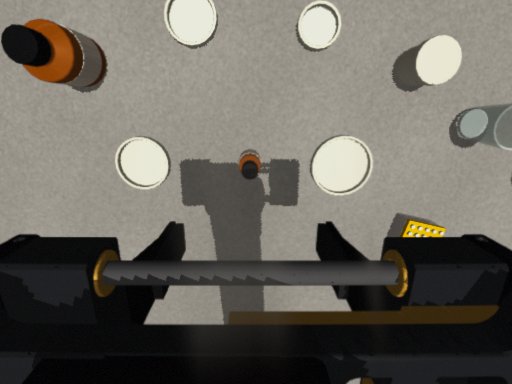

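The wrist view shows the tiny cap at (250,170), about where it was predicted. The saucers are at (190,18) small, (320,25) tiny, (142,163) medium and (342,165) large, with the large bottle's cap at (25,45). I'll measure the saucers from this picture and begin the descent.

```bash
python3 - <<'E'
from h import *
s=ctrl.sense(); d=ctrl.snapshot('wrist'); I=d['img'].astype(int)
w=(I.min(2)>175)
for n,sd in dict(small=(190,18),tiny=(320,25),medium=(142,163),large=(342,165)).items():
    bl,st,ce=blob(w,sd); q=onplane(d,np.argwhere(bl)[:,::-1],13,s)[:,:2].astype(np.float32)
    (x,y),r=cv2.minEnclosingCircle(q); print(n,round(x,1),round(y,1),round(2*r,1),st)
for n,sd,h in (('tiny',(250,170),84),('large',(20,42),114)):
    bl,st,ce=blob(I.max(2)<45,sd); print(n,st,onplane(d,[ce],h-11,s)[0].round(1))
E
```

```text
small 603.1 295.8 69.1 [ 163    0   52   45 1846]
tiny 659.5 132.4 57.2 [ 297    0   43   48 1390]
medium 385.4 300.8 81.3 [ 114  138   53   51 1899]
large 500.0 12.6 93.2 [ 312  136   60   59 2520]
tiny [241 161  16  18 223] [452.5 148.   73. ]
large [   0   25   50   42 1538] [493.7 424.4 103. ]
```

move_arm(motion=[{"travel": [0,0,30],"delta_rot": [0,0,0]},{"travel": [0,0,30],"delta_rot": [0,0,0]},{"travel": [0,0,30],"delta_rot": [0,0,0]},{"travel": [0,0,30],"delta_rot": [0,0,0]}])

```text
time_s: 3.45
tool_pos: [453.4, 143.2, 139.9]
eef_rot: [0.981, 0.192, 0.0, 0.0]
wrist_force: [0.3, -0.2, -0.5]
grip_width: 86.7
finger_force: 0.0
```

```bash
python3 - <<'E'
from h import *
s=ctrl.sense(); d=ctrl.snapshot('wrist'); I=d['img']; cv2.imwrite('pics/w2.png',I[...,::-1])
hsv=cv2.cvtColor(I,cv2.COLOR_RGB2HSV); a=(hsv[...,0]<18)&(hsv[...,1]>150)&(I.max(2)>60)
n,l,st,ce=cv2.connectedComponentsWithStats(a.astype(np.uint8)); print(st[st[:,4]>40])
go(453,146,59)
E
```

```text
[[     0      0    512    384 196234]
 [   232    175     31     24    369]]
t 3.5 pos [450.1 141.9 135.5] xaxis [ 0.926  0.377 -0.009] z [-0.008 -0.003 -1.   ] F [-1.5 -1.  -3.9] w 86.9
travel to (453, 146, 59) [ 4.9 -2.7 76.5]
```

View pics/w2.png

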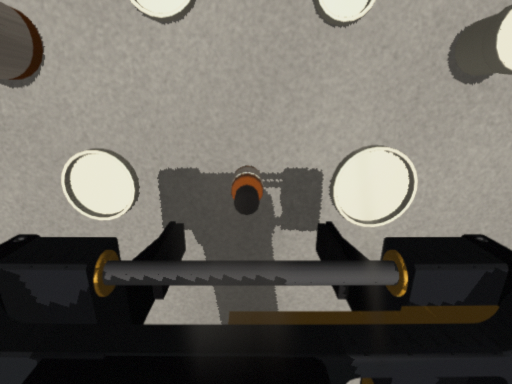

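The tiny cap is at (246,200), between the open fingers. I'll let the arm settle and measure again.

move_arm(motion=[{"travel": [0,0,0],"delta_rot": [0,0,0]},{"travel": [0,0,0],"delta_rot": [0,0,0]},{"travel": [0,0,0],"delta_rot": [0,0,0]}])

```text
time_s: 3.8
tool_pos: [454.2, 145.2, 142.6]
eef_rot: [0.981, 0.193, 0.002, -0.0]
wrist_force: [0.1, -1.0, 0.0]
grip_width: 86.9
finger_force: 0.0
```

```bash
cat >> h.py <<'E'
def cap(h,seed,th=45):
    s=ctrl.sense(); d=ctrl.snapshot('wrist'); I=d['img'].astype(int)
    bl,st,ce=blob(I.max(2)<th,seed); p=onplane(d,[ce],h-11,s)[0]
    R=Rn.from_quat(s['eef_rot']).as_matrix()
    print('capblob',st,'at',p.round(1),'cap offset in tool',(R.T@(p-s['tool_pos'])).round(1))
E
python3 - <<'E'
from h import *
go(453,146,59); cap(84,(246,200)); go(453,146,59)
E
```

```text
t 3.8 pos [454.2 145.2 142.6] xaxis [0.925 0.379 0.003] z [ 0.003  0.001 -1.   ] F [ 0.1 -1.   0. ] w 86.9
travel to (453, 146, 59) [-1.1 -1.2 83.6]
capblob [237 187  24  29 534] at [452.5 147.8  73. ] cap offset in tool [-0.8 -3.  69.6]
t 3.9 pos [454.1 145.3 142.5] xaxis [0.925 0.379 0.003] z [ 0.003  0.001 -1.   ] F [-0.1 -0.3  0.1] w 87.6
travel to (453, 146, 59) [-1.  -1.1 83.5]
```

move_arm(motion=[{"travel": [-0.5,-1.5,15],"delta_rot": [0,0,0]},{"travel": [-0.5,-1.5,20],"delta_rot": [0,0,0]},{"travel": [0,0,20],"delta_rot": [0,0,0]},{"travel": [0,0,15],"delta_rot": [0,0,0]},{"travel": [0,0,8],"delta_rot": [0,0,0]},{"travel": [0,0,4],"delta_rot": [0,0,0]},{"travel": [0,0,0],"delta_rot": [0,0,0]},{"travel": [0,0,0],"delta_rot": [0,0,0]}])

```text
time_s: 4.65
tool_pos: [451.4, 147.8, 59.7]
eef_rot: [0.981, 0.194, 0.001, -0.0]
wrist_force: [0.0, -0.1, -0.1]
grip_width: 87.1
finger_force: 0.0
```

move_arm(motion=[{"travel": [0,0,0],"delta_rot": [0,0,0]},{"travel": [0,0,0],"delta_rot": [0,0,0]},{"travel": [0,0,0],"delta_rot": [0,0,0]},{"travel": [0,0,0],"delta_rot": [0,0,0]},{"travel": [0,0,0],"delta_rot": [0,0,0]},{"travel": [0,0,0],"delta_rot": [0,0,0]},{"travel": [0,0,0],"delta_rot": [0,0,0]},{"travel": [0,0,0],"delta_rot": [0,0,0]}], fingers=0, grip_force=20)

```text
time_s: 5.45
tool_pos: [450.8, 147.6, 58.9]
eef_rot: [0.981, 0.194, 0.0, 0.0]
wrist_force: [0.0, -0.5, 0.2]
grip_width: 31.1
finger_force: 0.0
```

move_arm(motion=[{"travel": [0,0,0],"delta_rot": [0,0,0]},{"travel": [0,0,0],"delta_rot": [0,0,0]},{"travel": [0,0,0],"delta_rot": [0,0,0]},{"travel": [0,0,0],"delta_rot": [0,0,0]}])

```text
time_s: 5.85
tool_pos: [450.7, 147.5, 58.9]
eef_rot: [0.981, 0.194, -0.0, 0.0]
wrist_force: [-0.8, 0.4, -0.8]
grip_width: 21.6
finger_force: 20.0
```

move_arm(motion=[{"travel": [0,0,-5],"delta_rot": [0,0,0]},{"travel": [0,0,-15],"delta_rot": [0,0,0]},{"travel": [0,0,-25],"delta_rot": [0,0,0]},{"travel": [0,0,-25],"delta_rot": [0,0,0]},{"travel": [0,0,-20],"delta_rot": [0,0,0]},{"travel": [0,0,-10],"delta_rot": [0,0,0]},{"travel": [0,0,0],"delta_rot": [0,0,0]},{"travel": [0,0,0],"delta_rot": [0,0,0]},{"travel": [0,0,0],"delta_rot": [0,0,0]}])

```text
time_s: 6.75
tool_pos: [450.0, 147.2, 157.8]
eef_rot: [0.981, 0.194, -0.001, 0.0]
wrist_force: [-1.0, -0.4, -0.6]
grip_width: 21.4
finger_force: 20.0
```

```bash
python3 -c "
from h import *
go(659,132,159)"
```

```text
t 6.8 pos [450.  147.2 157.8] xaxis [ 0.925  0.38  -0.002] z [-0.002 -0.001 -1.   ] F [-1.  -0.4 -0.6] w 21.4
travel to (659, 132, 159) [187.5  93.5  -1.6]
```

move_arm(motion=[{"travel": [8,4,0],"delta_rot": [0,0,0]},{"travel": [20,10,0],"delta_rot": [0,0,0]},{"travel": [26,13,0],"delta_rot": [0,0,0]},{"travel": [26,13,0],"delta_rot": [0,0,0]},{"travel": [26,13,0],"delta_rot": [0,0,0]},{"travel": [26,13,0],"delta_rot": [0,0,0]},{"travel": [26,13,0],"delta_rot": [0,0,0]},{"travel": [18,9,0],"delta_rot": [0,0,0]},{"travel": [8,4,0],"delta_rot": [0,0,0]},{"travel": [2,1,0],"delta_rot": [0,0,0]},{"travel": [0,0,0],"delta_rot": [0,0,0]},{"travel": [0,0,0],"delta_rot": [0,0,0]}])

```text
time_s: 7.95
tool_pos: [657.1, 132.6, 158.9]
eef_rot: [0.981, 0.194, -0.0, 0.0]
wrist_force: [0.1, -0.5, -0.7]
grip_width: 21.4
finger_force: 20.0
```

move_arm(motion=[{"travel": [0,0,10],"delta_rot": [0,0,0]},{"travel": [0,0,20],"delta_rot": [0,0,0]},{"travel": [0,0,20],"delta_rot": [0,0,0]},{"travel": [0,0,15],"delta_rot": [0,0,0]},{"travel": [0,0,5],"delta_rot": [0,0,0]},{"travel": [0,0,0],"delta_rot": [0,0,0]},{"travel": [0,0,0],"delta_rot": [0,0,0]}])

```text
time_s: 8.65
tool_pos: [658.7, 132.5, 89.7]
eef_rot: [0.981, 0.194, 0.001, -0.0]
wrist_force: [-0.1, 0.6, -0.6]
grip_width: 21.7
finger_force: 20.0
```

```bash
cat >> h.py <<'E'
def sauc(seed,name=None,th=175):
    s=ctrl.sense(); d=ctrl.snapshot('wrist'); I=d['img'].astype(int)
    if name: cv2.imwrite(f'pics/{name}.png',d['img'][...,::-1])
    bl,st,ce=blob(I.min(2)>th,seed); q=onplane(d,np.argwhere(bl)[:,::-1],13,s)[:,:2].astype(np.float32)
    (x,y),r=cv2.minEnclosingCircle(q); R=Rn.from_quat(s['eef_rot']).as_matrix()
    print('saucer',round(x,1),round(y,1),round(2*r,1),st,'pos',s['tool_pos'].round(1),'off in tool',(R.T@(np.array([x,y,13])-s['tool_pos'])).round(1))
E
python3 -c "
from h import *
s=ctrl.sense(); d=ctrl.snapshot('wrist'); R,c=cam(d,s)
P=(np.array([659,132,13])-c)@R; p=cv2.projectPoints(P.reshape(1,3),np.zeros(3),np.zeros(3),np.array(d['K'],float),np.array(d['distortion'],float))[0].ravel();print(p)
sauc(p,'w3')
go(658,131,70)"
```

```text
[252.07327846 197.47988408]
saucer 675.5 141.4 39.6 [228 168  44  14 363] pos [658.9 132.6  90. ] off in tool [18.6 -1.9 77.1]
t 8.8 pos [658.9 132.5  90.1] xaxis [0.925 0.38  0.002] z [ 0.002  0.    -1.   ] F [ 0.8  0.1 -0.5] w 21.1
travel to (658, 131, 70) [-1.4  1.1 20.1]
```

View pics/w3.png

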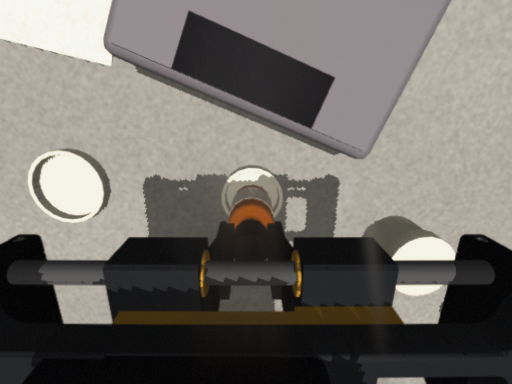

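The bottle sits centrally over the saucer at (252,195), and the balance and jar are clear. I'll lower it.

move_arm(motion=[{"travel": [0,0,8],"delta_rot": [0,0,0]},{"travel": [0,0,8],"delta_rot": [0,0,0]},{"travel": [0,0,4],"delta_rot": [0,0,0]},{"travel": [0,0,2],"delta_rot": [0,0,0]},{"travel": [0,0,2],"delta_rot": [0,0,0]},{"travel": [0,0,0],"delta_rot": [0,0,0]}])

```text
time_s: 9.35
tool_pos: [658.1, 132.2, 64.7]
eef_rot: [0.981, 0.194, -0.0, 0.0]
wrist_force: [-0.2, 0.0, -0.8]
grip_width: 20.9
finger_force: 20.0
```

move_arm(motion=[{"travel": [0,0,1],"delta_rot": [0,0,0]},{"travel": [0,0,0.5],"delta_rot": [0,0,0]},{"travel": [0,0,0],"delta_rot": [0,0,0]}])

```text
time_s: 9.65
tool_pos: [658.2, 132.2, 63.5]
eef_rot: [0.981, 0.194, 0.0, 0.0]
wrist_force: [0.1, 0.2, -0.7]
grip_width: 21.4
finger_force: 20.0
```

move_arm(motion=[{"travel": [0,0,0.5],"delta_rot": [0,0,0]},{"travel": [0,0,0.5],"delta_rot": [0,0,0]},{"travel": [0,0,0],"delta_rot": [0,0,0]}])

```text
time_s: 9.95
tool_pos: [658.5, 132.3, 62.9]
eef_rot: [0.981, 0.194, 0.0, 0.0]
wrist_force: [-0.6, -0.8, 1.7]
grip_width: 21.6
finger_force: 20.0
```

move_arm(motion=[{"travel": [0,0,0],"delta_rot": [0,0,0]},{"travel": [0,0,0],"delta_rot": [0,0,0]},{"travel": [0,0,0],"delta_rot": [0,0,0]},{"travel": [0,0,0],"delta_rot": [0,0,0]},{"travel": [0,0,0],"delta_rot": [0,0,0]}], fingers=0.52)

```text
time_s: 10.45
tool_pos: [658.1, 132.2, 62.4]
eef_rot: [0.981, 0.194, -0.0, 0.0]
wrist_force: [-0.3, -0.0, 1.1]
grip_width: 44.5
finger_force: 0.0
```

move_arm(motion=[{"travel": [0,0,-5],"delta_rot": [0,0,0]},{"travel": [0,0,-15],"delta_rot": [0,0,0]},{"travel": [0,0,-25],"delta_rot": [0,0,0]},{"travel": [0,0,-25],"delta_rot": [0,0,0]},{"travel": [0,0,-25],"delta_rot": [0,0,0]},{"travel": [0,0,-25],"delta_rot": [0,0,0]},{"travel": [0,0,-15],"delta_rot": [0,0,0]},{"travel": [0,0,0],"delta_rot": [0,0,0]}])

```text
time_s: 11.25
tool_pos: [659.7, 132.9, 201.0]
eef_rot: [0.981, 0.194, 0.003, -0.0]
wrist_force: [0.7, -0.1, -0.1]
grip_width: 45.4
finger_force: 0.0
```

```bash
python3 -c "
from h import *
d=ctrl.snapshot('wrist'); cv2.imwrite('pics/w4.png',d['img'][...,::-1])
go(500,-100,200);go(352,-325,200)"
```

```text
t 11.3 pos [658.6 132.4 198.8] xaxis [0.925 0.38  0.002] z [ 0.002  0.    -1.   ] F [ 0.3 -1.  -0. ] w 45.2
travel to (500, -100, 200) [-235.   154.7   -1.7]
t 11.3 pos [658.6 132.4 198.8] xaxis [0.925 0.38  0.002] z [ 0.002  0.    -1.   ] F [ 0.3 -1.  -0. ] w 45.2
travel to (352, -325, 200) [-457.4  306.6   -2.1]
```

View pics/w4.png

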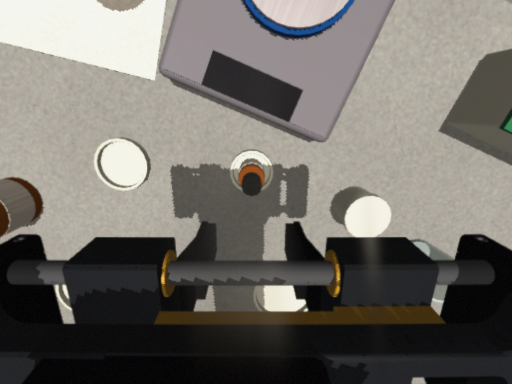

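The tiny bottle stands upright in its saucer at (251,172). Next is the small bottle.

move_arm(motion=[{"travel": [-15,10,0],"delta_rot": [0,0,0]},{"travel": [-30,20,0],"delta_rot": [0,0,0]},{"travel": [-36,24,0],"delta_rot": [0,0,0]},{"travel": [-36,24,0],"delta_rot": [0,0,0]},{"travel": [-36,24,0],"delta_rot": [0,0,0]},{"travel": [-36,24,0],"delta_rot": [0,0,0]},{"travel": [-36,24,0],"delta_rot": [0,0,0]},{"travel": [-36,24,0],"delta_rot": [0,0,0]},{"travel": [-36,24,0],"delta_rot": [0,0,0]},{"travel": [-36,24,0],"delta_rot": [0,0,0]},{"travel": [-36,24,0],"delta_rot": [0,0,0]},{"travel": [-36,24,0],"delta_rot": [0,0,0]}], fingers=1)

```text
time_s: 12.5
tool_pos: [384.0, -272.3, 196.2]
eef_rot: [0.981, 0.194, -0.001, -0.001]
wrist_force: [1.1, 0.2, 0.1]
grip_width: 87.2
finger_force: 0.0
```

move_arm(motion=[{"travel": [-30,21,0],"delta_rot": [0,0,0]},{"travel": [-16,12,0],"delta_rot": [0,0,0]},{"travel": [-6,4,0],"delta_rot": [0,0,0]},{"travel": [0,0,0],"delta_rot": [0,0,0]},{"travel": [0,0,0],"delta_rot": [0,0,0]},{"travel": [0,0,0],"delta_rot": [0,0,0]}])

```text
time_s: 13.1
tool_pos: [353.0, -324.0, 197.3]
eef_rot: [0.981, 0.195, 0.0, -0.0]
wrist_force: [-0.3, 0.6, 0.2]
grip_width: 87.1
finger_force: 0.0
```

```bash
cat >> h.py <<'E'
def seed(p):
    s=ctrl.sense(); d=ctrl.snapshot('wrist'); R,c=cam(d,s)
    P=(np.array(p,float)-c)@R; return cv2.projectPoints(P.reshape(1,3),np.zeros(3),np.zeros(3),np.array(d['K'],float),np.array(d['distortion'],float))[0].ravel()
E
python3 -c "
from h import *
cap(94,seed((352,-325,83)))
go(352,-325,69)"
```

```text
capblob [241 175  23  27 496] at [ 351.3 -325.8   83. ] cap offset in tool [ -2.2   1.  114.3]
t 13.2 pos [ 352.9 -324.3  197.4] xaxis [0.924 0.382 0.   ] z [ 0.  0. -1.] F [ 0.  -0.7 -0.2] w 86.9
travel to (352, -325, 69) [ -1.1   0.3 128.4]
```

move_arm(motion=[{"travel": [-1,0.5,15],"delta_rot": [0,0,0]},{"travel": [-1,0.5,25],"delta_rot": [0,0,0]},{"travel": [0,0,25],"delta_rot": [0,0,0]},{"travel": [0,0,25],"delta_rot": [0,0,0]},{"travel": [0,0,20],"delta_rot": [0,0,0]},{"travel": [0,0,12],"delta_rot": [0,0,0]},{"travel": [0,0,6],"delta_rot": [0,0,0]},{"travel": [0,0,0],"delta_rot": [0,0,0]},{"travel": [0,0,0],"delta_rot": [0,0,0]}])

```text
time_s: 14.1
tool_pos: [351.3, -327.4, 70.1]
eef_rot: [0.981, 0.194, 0.0, 0.001]
wrist_force: [0.1, 0.0, 0.5]
grip_width: 87.0
finger_force: 0.0
```

move_arm(motion=[{"travel": [0,0,0],"delta_rot": [0,0,0]},{"travel": [0,0,0],"delta_rot": [0,0,0]},{"travel": [0,0,0],"delta_rot": [0,0,0]},{"travel": [0,0,0],"delta_rot": [0,0,0]},{"travel": [0,0,0],"delta_rot": [0,0,0]},{"travel": [0,0,0],"delta_rot": [0,0,0]},{"travel": [0,0,0],"delta_rot": [0,0,0]},{"travel": [0,0,0],"delta_rot": [0,0,0]},{"travel": [0,0,0],"delta_rot": [0,0,0]},{"travel": [0,0,0],"delta_rot": [0,0,0]},{"travel": [0,0,0],"delta_rot": [0,0,0]},{"travel": [0,0,0],"delta_rot": [0,0,0]}], fingers=0, grip_force=25)

```text
time_s: 15.3
tool_pos: [350.6, -327.1, 69.4]
eef_rot: [0.981, 0.194, -0.0, 0.0]
wrist_force: [-0.1, 0.9, -0.0]
grip_width: 25.1
finger_force: 25.0
```

move_arm(motion=[{"travel": [0,0,-5],"delta_rot": [0,0,0]},{"travel": [0,0,-15],"delta_rot": [0,0,0]},{"travel": [0,0,-25],"delta_rot": [0,0,0]},{"travel": [0,0,-25],"delta_rot": [0,0,0]},{"travel": [0,0,-25],"delta_rot": [0,0,0]},{"travel": [0,0,-20],"delta_rot": [0,0,0]},{"travel": [0,0,-10],"delta_rot": [0,0,0]},{"travel": [0,0,0],"delta_rot": [0,0,0]},{"travel": [0,0,0],"delta_rot": [0,0,0]}])

```text
time_s: 16.2
tool_pos: [350.1, -326.7, 193.7]
eef_rot: [0.981, 0.194, -0.0, -0.001]
wrist_force: [0.1, -0.2, -1.4]
grip_width: 25.4
finger_force: 25.0
```

```bash
python3 -c "
from h import *
go(602,295,195)"
```

```text
t 16.2 pos [ 350.1 -326.7  193.7] xaxis [ 0.925  0.38  -0.001] z [-0.001  0.001 -1.   ] F [ 0.1 -0.2 -1.4] w 25.4
travel to (602, 295, 195) [ 469.3 -479.3   -1. ]
```

move_arm(motion=[{"travel": [8,-8.2,0],"delta_rot": [0,0,0]},{"travel": [18,-18.4,0],"delta_rot": [0,0,0]},{"travel": [26,-26.6,0],"delta_rot": [0,0,0]},{"travel": [28,-28.6,0],"delta_rot": [0,0,0]},{"travel": [28,-28.6,0],"delta_rot": [0,0,0]},{"travel": [28,-28.6,0],"delta_rot": [0,0,0]},{"travel": [28,-28.6,0],"delta_rot": [0,0,0]},{"travel": [28,-28.6,0],"delta_rot": [0,0,0]},{"travel": [28,-28.6,0],"delta_rot": [0,0,0]},{"travel": [28,-28.6,0],"delta_rot": [0,0,0]},{"travel": [28,-28.6,0],"delta_rot": [0,0,0]},{"travel": [28,-28.6,0],"delta_rot": [0,0,0]}])

```text
time_s: 17.4
tool_pos: [513.1, 78.0, 193.3]
eef_rot: [0.981, 0.194, -0.001, -0.0]
wrist_force: [0.8, -1.3, -0.9]
grip_width: 25.5
finger_force: 25.0
```

move_arm(motion=[{"travel": [28,-28.6,0],"delta_rot": [0,0,0]},{"travel": [28,-28.6,0],"delta_rot": [0,0,0]},{"travel": [28,-28.6,0],"delta_rot": [0,0,0]},{"travel": [28,-28.6,0],"delta_rot": [0,0,0]},{"travel": [26,-26.6,0],"delta_rot": [0,0,0]},{"travel": [17,-17.4,0],"delta_rot": [0,0,0]},{"travel": [8,-8.2,0],"delta_rot": [0,0,0]},{"travel": [2,-2,0],"delta_rot": [0,0,0]},{"travel": [0,0,0],"delta_rot": [0,0,0]},{"travel": [0,0,0],"delta_rot": [0,0,0]},{"travel": [0,0,0],"delta_rot": [0,0,0]}])

```text
time_s: 18.5
tool_pos: [602.5, 292.7, 194.6]
eef_rot: [0.981, 0.193, 0.0, 0.001]
wrist_force: [0.1, 0.2, -0.3]
grip_width: 25.0
finger_force: 25.0
```

```bash
python3 -c "
from h import *
sauc(seed((625,305,5)))
go(602,295,95)"
```

```text
saucer 613.4 298.9 64.5 [225 144  51  25 767] pos [602.5 292.9 194.6] off in tool [ 12.3  -1.6 181.6]
t 18.6 pos [602.5 293.2 194.7] xaxis [0.926 0.379 0.   ] z [ 0.    -0.001 -1.   ] F [ 0.8  0.4 -2. ] w 25.5
travel to (602, 295, 95) [ 0.2 -1.9 99.7]
```

move_arm(motion=[{"travel": [0,-1,10],"delta_rot": [0,0,0]},{"travel": [0,-0.5,20],"delta_rot": [0,0,0]},{"travel": [0,0,25],"delta_rot": [0,0,0]},{"travel": [0,0,20],"delta_rot": [0,0,0]},{"travel": [0,0,15],"delta_rot": [0,0,0]},{"travel": [0,0,10],"delta_rot": [0,0,0]},{"travel": [0,0,8],"delta_rot": [0,0,0]},{"travel": [0,0,6],"delta_rot": [0,0,0]},{"travel": [0,0,3],"delta_rot": [0,0,0]},{"travel": [0,0,1],"delta_rot": [0,0,0]},{"travel": [0,0,0],"delta_rot": [0,0,0]},{"travel": [0,0,0],"delta_rot": [0,0,0]}])

```text
time_s: 19.8
tool_pos: [602.1, 296.0, 77.0]
eef_rot: [0.981, 0.194, 0.001, -0.0]
wrist_force: [0.7, -0.4, -0.9]
grip_width: 25.1
finger_force: 25.0
```

move_arm(motion=[{"travel": [0,0,1],"delta_rot": [0,0,0]},{"travel": [0,0,0.5],"delta_rot": [0,0,0]},{"travel": [0,0,0],"delta_rot": [0,0,0]}])

```text
time_s: 20.1
tool_pos: [601.8, 295.7, 75.0]
eef_rot: [0.981, 0.194, 0.0, 0.0]
wrist_force: [-0.0, -0.0, -1.1]
grip_width: 25.1
finger_force: 25.0
```

move_arm(motion=[{"travel": [0,0,0.5],"delta_rot": [0,0,0]},{"travel": [0,0,0.5],"delta_rot": [0,0,0]},{"travel": [0,0,0],"delta_rot": [0,0,0]}])

```text
time_s: 20.4
tool_pos: [601.7, 295.7, 73.8]
eef_rot: [0.981, 0.194, -0.0, 0.0]
wrist_force: [0.1, -0.3, -0.2]
grip_width: 25.1
finger_force: 25.0
```

move_arm(motion=[{"travel": [0,0,0.5],"delta_rot": [0,0,0]},{"travel": [0,0,0],"delta_rot": [0,0,0]},{"travel": [0,0,0],"delta_rot": [0,0,0]}])

```text
time_s: 20.7
tool_pos: [601.9, 295.8, 73.5]
eef_rot: [0.981, 0.194, 0.0, -0.0]
wrist_force: [0.8, 0.5, -0.7]
grip_width: 25.0
finger_force: 25.0
```

move_arm(motion=[{"travel": [0,0,0.5],"delta_rot": [0,0,0]},{"travel": [0,0,0],"delta_rot": [0,0,0]},{"travel": [0,0,0],"delta_rot": [0,0,0]}])

```text
time_s: 21.0
tool_pos: [602.1, 295.9, 73.5]
eef_rot: [0.981, 0.194, 0.0, -0.0]
wrist_force: [-0.3, -0.7, 2.5]
grip_width: 25.4
finger_force: 25.0
```

move_arm(motion=[{"travel": [0,0,0],"delta_rot": [0,0,0]},{"travel": [0,0,0],"delta_rot": [0,0,0]},{"travel": [0,0,0],"delta_rot": [0,0,0]},{"travel": [0,0,0],"delta_rot": [0,0,0]},{"travel": [0,0,0],"delta_rot": [0,0,0]}], fingers=0.58)

```text
time_s: 21.5
tool_pos: [601.7, 295.7, 72.8]
eef_rot: [0.981, 0.194, -0.0, 0.0]
wrist_force: [-0.4, -0.3, 0.0]
grip_width: 49.1
finger_force: 0.0
```

move_arm(motion=[{"travel": [0,0,-5],"delta_rot": [0,0,0]},{"travel": [0,0,-15],"delta_rot": [0,0,0]},{"travel": [0,0,-25],"delta_rot": [0,0,0]},{"travel": [0,0,-25],"delta_rot": [0,0,0]},{"travel": [0,0,-25],"delta_rot": [0,0,0]},{"travel": [0,0,-25],"delta_rot": [0,0,0]},{"travel": [0,0,-10],"delta_rot": [0,0,0]},{"travel": [0,0,0],"delta_rot": [0,0,0]}])

```text
time_s: 22.3
tool_pos: [602.6, 296.5, 205.5]
eef_rot: [0.981, 0.194, 0.002, -0.001]
wrist_force: [-0.5, -0.2, 0.2]
grip_width: 50.2
finger_force: 0.0
```

```bash
python3 -c "
from h import *
d=ctrl.snapshot('wrist'); cv2.imwrite('pics/w5.png',d['img'][...,::-1])
go(609.5,-281,205)"
```

```text
t 22.4 pos [601.9 295.8 203.6] xaxis [0.925 0.38  0.001] z [ 0.001  0.    -1.   ] F [-1.   0.3 -0.9] w 50.6
travel to (609.5, -281, 205) [-212.2  536.4   -1.6]
```

View pics/w5.png

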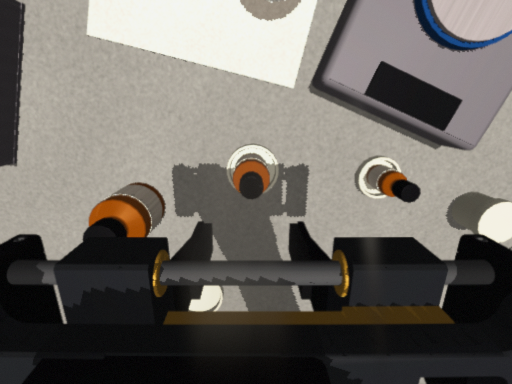

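The small bottle stands in its saucer at (252,170). Next is the medium bottle.

move_arm(motion=[{"travel": [-6,15,0],"delta_rot": [0,0,0]},{"travel": [-12,30,0],"delta_rot": [0,0,0]},{"travel": [-15,38,0],"delta_rot": [0,0,0]},{"travel": [-15,38,0],"delta_rot": [0,0,0]},{"travel": [-15,38,0],"delta_rot": [0,0,0]},{"travel": [-15,38,0],"delta_rot": [0,0,0]},{"travel": [-15,38,0],"delta_rot": [0,0,0]},{"travel": [-15,38,0],"delta_rot": [0,0,0]},{"travel": [-15,38,0],"delta_rot": [0,0,0]},{"travel": [-15,38,0],"delta_rot": [0,0,0]},{"travel": [-15,38,0],"delta_rot": [0,0,0]},{"travel": [-15,38,0],"delta_rot": [0,0,0]}], fingers=1)

```text
time_s: 23.55
tool_pos: [606.0, -164.2, 201.3]
eef_rot: [0.981, 0.193, -0.002, -0.0]
wrist_force: [0.6, 0.9, -0.4]
grip_width: 86.9
finger_force: 0.0
```

move_arm(motion=[{"travel": [-15,38,0],"delta_rot": [0,0,0]},{"travel": [-15,38,0],"delta_rot": [0,0,0]},{"travel": [-9,22,0],"delta_rot": [0,0,0]},{"travel": [-4,10,0],"delta_rot": [0,0,0]},{"travel": [-1,3,0],"delta_rot": [0,0,0]},{"travel": [0,0,0],"delta_rot": [0,0,0]},{"travel": [0,0,0],"delta_rot": [0,0,0]},{"travel": [0,0,0],"delta_rot": [0,0,0]}])

```text
time_s: 24.35
tool_pos: [609.8, -278.5, 203.1]
eef_rot: [0.981, 0.195, 0.0, -0.0]
wrist_force: [0.3, 0.0, 0.1]
grip_width: 87.1
finger_force: 0.0
```

```bash
python3 -c "
from h import *
cap(104,seed((609.5,-281,93)))
d=ctrl.snapshot('wrist'); cv2.imwrite('pics/w6.png',d['img'][...,::-1])
go(609.5,-281,79)"
```

```text
capblob [238 172  29  33 751] at [ 609.5 -279.9   93. ] cap offset in tool [ -0.7   0.9 110.2]
t 24.5 pos [ 609.6 -279.6  203.2] xaxis [0.924 0.381 0.   ] z [ 0. -0. -1.] F [0.3 0.4 0.3] w 87.0
travel to (609.5, -281, 79) [ -0.7   1.2 124.2]
```

View pics/w6.png

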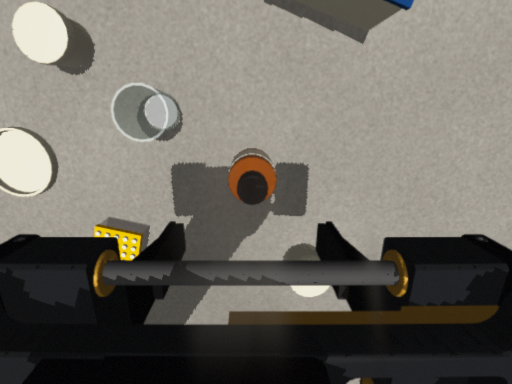

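The medium cap is at (252,188), centred between the fingers. jar_a at (310,290) and the beaker at (140,110) are clear of them.

move_arm(motion=[{"travel": [-0.5,0.5,15],"delta_rot": [0,0,0]},{"travel": [0,0.5,25],"delta_rot": [0,0,0]},{"travel": [0,0,25],"delta_rot": [0,0,0]},{"travel": [0,0,25],"delta_rot": [0,0,0]},{"travel": [0,0,18],"delta_rot": [0,0,0]},{"travel": [0,0,10],"delta_rot": [0,0,0]},{"travel": [0,0,6],"delta_rot": [0,0,0]},{"travel": [0,0,0],"delta_rot": [0,0,0]},{"travel": [0,0,0],"delta_rot": [0,0,0]}])

```text
time_s: 25.4
tool_pos: [609.9, -281.9, 79.8]
eef_rot: [0.981, 0.194, 0.001, 0.0]
wrist_force: [-0.1, -0.4, 0.0]
grip_width: 87.1
finger_force: 0.0
```

move_arm(motion=[{"travel": [0,0,0],"delta_rot": [0,0,0]},{"travel": [0,0,0],"delta_rot": [0,0,0]},{"travel": [0,0,0],"delta_rot": [0,0,0]},{"travel": [0,0,0],"delta_rot": [0,0,0]},{"travel": [0,0,0],"delta_rot": [0,0,0]},{"travel": [0,0,0],"delta_rot": [0,0,0]},{"travel": [0,0,0],"delta_rot": [0,0,0]},{"travel": [0,0,0],"delta_rot": [0,0,0]},{"travel": [0,0,0],"delta_rot": [0,0,0]},{"travel": [0,0,0],"delta_rot": [0,0,0]},{"travel": [0,0,0],"delta_rot": [0,0,0]},{"travel": [0,0,0],"delta_rot": [0,0,0]}], fingers=0, grip_force=30)

```text
time_s: 26.6
tool_pos: [609.3, -281.7, 78.9]
eef_rot: [0.981, 0.194, 0.0, -0.0]
wrist_force: [0.3, -0.5, 0.1]
grip_width: 31.3
finger_force: 30.0
```

move_arm(motion=[{"travel": [0,0,-5],"delta_rot": [0,0,0]},{"travel": [0,0,-15],"delta_rot": [0,0,0]},{"travel": [0,0,-25],"delta_rot": [0,0,0]},{"travel": [0,0,-25],"delta_rot": [0,0,0]},{"travel": [0,0,-25],"delta_rot": [0,0,0]},{"travel": [0,0,-25],"delta_rot": [0,0,0]},{"travel": [0,0,-10],"delta_rot": [0,0,0]},{"travel": [0,0,0],"delta_rot": [0,0,0]},{"travel": [0,0,0],"delta_rot": [0,0,0]}])

```text
time_s: 27.5
tool_pos: [608.6, -281.6, 208.2]
eef_rot: [0.981, 0.194, -0.001, -0.0]
wrist_force: [-0.7, -0.0, -2.6]
grip_width: 31.3
finger_force: 30.0
```

```bash
python3 -c "
from h import *
go(500,0,210);go(384.5,300,210)"
```

```text
t 27.5 pos [ 608.6 -281.6  208.2] xaxis [ 0.925  0.38  -0.001] z [-0.001  0.    -1.   ] F [-0.7 -0.  -2.6] w 31.3
travel to (500, 0, 210) [   6.5 -301.8   -1.6]
t 27.5 pos [ 608.6 -281.6  208.2] xaxis [ 0.925  0.38  -0.001] z [-0.001  0.    -1.   ] F [-0.7 -0.  -2.6] w 31.3
travel to (384.5, 300, 210) [  13.7 -623.1   -1.3]
```

move_arm(motion=[{"travel": [1,-10,0],"delta_rot": [0,0,0]},{"travel": [1,-25,0],"delta_rot": [0,0,0]},{"travel": [1,-38,0],"delta_rot": [0,0,0]},{"travel": [1,-38,0],"delta_rot": [0,0,0]},{"travel": [1,-38,0],"delta_rot": [0,0,0]},{"travel": [1,-38,0],"delta_rot": [0,0,0]},{"travel": [1,-38,0],"delta_rot": [0,0,0]},{"travel": [1,-38,0],"delta_rot": [0,0,0]},{"travel": [1,-38,0],"delta_rot": [0,0,0]},{"travel": [1,-38,0],"delta_rot": [0,0,0]},{"travel": [1,-38,0],"delta_rot": [0,0,0]},{"travel": [1,-38,0],"delta_rot": [0,0,0]}])

```text
time_s: 28.7
tool_pos: [460.6, 108.3, 208.0]
eef_rot: [0.981, 0.194, -0.001, 0.0]
wrist_force: [0.5, 0.5, -1.5]
grip_width: 31.6
finger_force: 30.0
```

move_arm(motion=[{"travel": [1,-38,0],"delta_rot": [0,0,0]},{"travel": [1,-38,0],"delta_rot": [0,0,0]},{"travel": [0,-38,0],"delta_rot": [0,0,0]},{"travel": [0,-38,0],"delta_rot": [0,0,0]},{"travel": [0,-30,0],"delta_rot": [0,0,0]},{"travel": [0,-17,0],"delta_rot": [0,0,0]},{"travel": [0,-7,0],"delta_rot": [0,0,0]},{"travel": [0,-2,0],"delta_rot": [0,0,0]},{"travel": [0,0,0],"delta_rot": [0,0,0]},{"travel": [0,0,0],"delta_rot": [0,0,0]},{"travel": [0,0,0],"delta_rot": [0,0,0]}])

```text
time_s: 29.8
tool_pos: [386.1, 298.8, 208.8]
eef_rot: [0.981, 0.193, -0.0, 0.0]
wrist_force: [1.5, 0.4, -0.7]
grip_width: 31.5
finger_force: 30.0
```

```bash
python3 -c "
from h import *
d=ctrl.snapshot('wrist'); cv2.imwrite('pics/w7.png',d['img'][...,::-1])
go(384.5,300,88)"
```

```text
t 29.9 pos [386.  299.  208.8] xaxis [ 0.926  0.378 -0.   ] z [ 0. -0. -1.] F [-0.7  0.1 -1.8] w 31.2
travel to (384.5, 300, 88) [ -1.   -1.6 120.8]
```

View pics/w7.png

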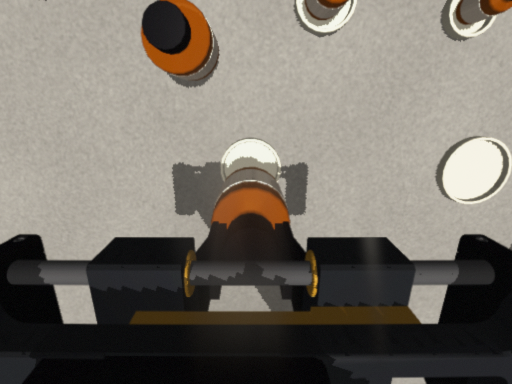

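The medium bottle is over its saucer, whose rim shows at (250,165). I'll lower it.

move_arm(motion=[{"travel": [-0.5,-1,10],"delta_rot": [0,0,0]},{"travel": [-0.5,-0.5,20],"delta_rot": [0,0,0]},{"travel": [0,0,25],"delta_rot": [0,0,0]},{"travel": [0,0,20],"delta_rot": [0,0,0]},{"travel": [0,0,15],"delta_rot": [0,0,0]},{"travel": [0,0,12],"delta_rot": [0,0,0]},{"travel": [0,0,8],"delta_rot": [0,0,0]},{"travel": [0,0,7],"delta_rot": [0,0,0]},{"travel": [0,0,4],"delta_rot": [0,0,0]},{"travel": [0,0,1],"delta_rot": [0,0,0]},{"travel": [0,0,0],"delta_rot": [0,0,0]},{"travel": [0,0,0],"delta_rot": [0,0,0]}])

```text
time_s: 31.05
tool_pos: [384.3, 301.2, 87.4]
eef_rot: [0.981, 0.194, 0.001, -0.0]
wrist_force: [1.0, -0.5, -1.6]
grip_width: 31.0
finger_force: 30.0
```

move_arm(motion=[{"travel": [0,0,1],"delta_rot": [0,0,0]},{"travel": [0,0,0.5],"delta_rot": [0,0,0]},{"travel": [0,0,0],"delta_rot": [0,0,0]}])

```text
time_s: 31.35
tool_pos: [384.0, 300.8, 85.5]
eef_rot: [0.981, 0.194, 0.0, 0.0]
wrist_force: [-0.6, -0.4, -1.1]
grip_width: 31.2
finger_force: 30.0
```

move_arm(motion=[{"travel": [0,0,0.5],"delta_rot": [0,0,0]},{"travel": [0,0,0.5],"delta_rot": [0,0,0]},{"travel": [0,0,0],"delta_rot": [0,0,0]}])

```text
time_s: 31.65
tool_pos: [384.0, 300.8, 84.3]
eef_rot: [0.981, 0.194, -0.0, 0.0]
wrist_force: [-0.2, 0.1, -2.0]
grip_width: 31.2
finger_force: 30.0
```

move_arm(motion=[{"travel": [0,0,0.5],"delta_rot": [0,0,0]},{"travel": [0,0,0.5],"delta_rot": [0,0,0]},{"travel": [0,0,0],"delta_rot": [0,0,0]},{"travel": [0,0,0],"delta_rot": [0,0,0]}])

```text
time_s: 32.05
tool_pos: [384.0, 300.9, 83.4]
eef_rot: [0.981, 0.194, 0.0, 0.0]
wrist_force: [-0.2, 0.2, -1.9]
grip_width: 31.4
finger_force: 30.0
```

move_arm(motion=[{"travel": [0,0,0.5],"delta_rot": [0,0,0]},{"travel": [0,0,0],"delta_rot": [0,0,0]},{"travel": [0,0,0],"delta_rot": [0,0,0]}])

```text
time_s: 32.35
tool_pos: [384.0, 300.9, 82.9]
eef_rot: [0.981, 0.194, -0.0, 0.0]
wrist_force: [0.2, 0.3, -1.3]
grip_width: 31.1
finger_force: 30.0
```

move_arm(motion=[{"travel": [0,0,0.5],"delta_rot": [0,0,0]},{"travel": [0,0,0],"delta_rot": [0,0,0]},{"travel": [0,0,0],"delta_rot": [0,0,0]}])

```text
time_s: 32.65
tool_pos: [384.1, 301.1, 82.8]
eef_rot: [0.981, 0.194, 0.0, 0.0]
wrist_force: [-1.6, -0.4, 4.6]
grip_width: 31.2
finger_force: 30.0
```

Contact at last. I'll release and rise.

move_arm(motion=[{"travel": [0,0,0],"delta_rot": [0,0,0]},{"travel": [0,0,0],"delta_rot": [0,0,0]},{"travel": [0,0,0],"delta_rot": [0,0,0]},{"travel": [0,0,0],"delta_rot": [0,0,0]},{"travel": [0,0,0],"delta_rot": [0,0,0]}], fingers=0.7)

```text
time_s: 33.15
tool_pos: [384.0, 300.8, 82.3]
eef_rot: [0.981, 0.194, -0.0, 0.0]
wrist_force: [0.4, -0.5, 0.2]
grip_width: 58.8
finger_force: 0.0
```

move_arm(motion=[{"travel": [0,0,-5],"delta_rot": [0,0,0]},{"travel": [0,0,-15],"delta_rot": [0,0,0]},{"travel": [0,0,-25],"delta_rot": [0,0,0]},{"travel": [0,0,-25],"delta_rot": [0,0,0]},{"travel": [0,0,-25],"delta_rot": [0,0,0]},{"travel": [0,0,-25],"delta_rot": [0,0,0]},{"travel": [0,0,-10],"delta_rot": [0,0,0]},{"travel": [0,0,0],"delta_rot": [0,0,0]}])

```text
time_s: 33.95
tool_pos: [384.7, 301.6, 214.3]
eef_rot: [0.981, 0.194, 0.002, -0.001]
wrist_force: [0.2, 0.8, -0.5]
grip_width: 60.8
finger_force: 0.0
```

```bash
python3 -c "
from h import *
d=ctrl.snapshot('wrist'); cv2.imwrite('pics/w8.png',d['img'][...,::-1])
go(494,424,212)"
```

```text
t 34.0 pos [384.1 300.8 212.9] xaxis [0.925 0.38  0.001] z [ 0.001  0.    -1.   ] F [ 0.1 -0.3 -0.5] w 60.6
travel to (494, 424, 212) [148.4 -72.2   1. ]
```

View pics/w8.png

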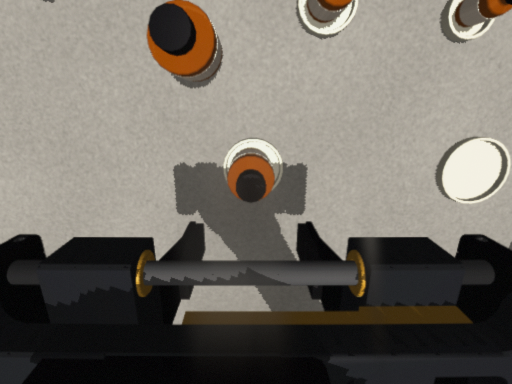

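The medium bottle stands in its saucer at (252,170). Last is the large bottle.

move_arm(motion=[{"travel": [10,-5,0],"delta_rot": [0,0,0]},{"travel": [24,-12,0],"delta_rot": [0,0,0]},{"travel": [30,-15,0],"delta_rot": [0,0,0]},{"travel": [32,-16,0],"delta_rot": [0,0,0]},{"travel": [30,-14,0],"delta_rot": [0,0,0]},{"travel": [16,-7,0],"delta_rot": [0,0,0]},{"travel": [6,-3,0],"delta_rot": [0,0,0]},{"travel": [0,0,0],"delta_rot": [0,0,0]},{"travel": [0,0,0],"delta_rot": [0,0,0]},{"travel": [0,0,0],"delta_rot": [0,0,0]}], fingers=1)

```text
time_s: 35.0
tool_pos: [492.9, 423.0, 212.3]
eef_rot: [0.981, 0.194, -0.0, 0.0]
wrist_force: [-0.2, -0.6, -0.2]
grip_width: 86.8
finger_force: 0.0
```

```bash
python3 -c "
from h import *
cap(114,seed((494,424,103)))
go(494,424,89)"
```

```text
capblob [235 169  35  38 974] at [492.3 422.2 103. ] cap offset in tool [ -1.1   0.3 109.6]
t 35.1 pos [493.3 423.1 212.7] xaxis [0.925 0.38  0.   ] z [ 0.001 -0.001 -1.   ] F [-0.3  0.2  0.1] w 87.1
travel to (494, 424, 89) [  1.   -0.7 123.7]
```

move_arm(motion=[{"travel": [-0.5,0,15],"delta_rot": [0,0,0]},{"travel": [0,0,25],"delta_rot": [0,0,0]},{"travel": [0,0,25],"delta_rot": [0,0,0]},{"travel": [0,0,25],"delta_rot": [0,0,0]},{"travel": [0,0,18],"delta_rot": [0,0,0]},{"travel": [0,0,10],"delta_rot": [0,0,0]},{"travel": [0,0,5],"delta_rot": [0,0,0]},{"travel": [0,0,0],"delta_rot": [0,0,0]},{"travel": [0,0,0],"delta_rot": [0,0,0]}])

```text
time_s: 36.0
tool_pos: [493.5, 424.2, 90.4]
eef_rot: [0.981, 0.194, 0.001, -0.0]
wrist_force: [0.7, 0.1, 1.0]
grip_width: 86.7
finger_force: 0.0
```

move_arm(motion=[{"travel": [0,0,0],"delta_rot": [0,0,0]},{"travel": [0,0,0],"delta_rot": [0,0,0]},{"travel": [0,0,0],"delta_rot": [0,0,0]},{"travel": [0,0,0],"delta_rot": [0,0,0]},{"travel": [0,0,0],"delta_rot": [0,0,0]},{"travel": [0,0,0],"delta_rot": [0,0,0]},{"travel": [0,0,0],"delta_rot": [0,0,0]},{"travel": [0,0,0],"delta_rot": [0,0,0]},{"travel": [0,0,0],"delta_rot": [0,0,0]},{"travel": [0,0,0],"delta_rot": [0,0,0]},{"travel": [0,0,0],"delta_rot": [0,0,0]},{"travel": [0,0,0],"delta_rot": [0,0,0]}], fingers=0, grip_force=40)

```text
time_s: 37.2
tool_pos: [493.2, 423.3, 89.4]
eef_rot: [0.981, 0.194, 0.0, 0.0]
wrist_force: [1.3, -1.1, -0.1]
grip_width: 37.1
finger_force: 40.0
```

move_arm(motion=[{"travel": [0,0,-5],"delta_rot": [0,0,0]},{"travel": [0,0,-15],"delta_rot": [0,0,0]},{"travel": [0,0,-25],"delta_rot": [0,0,0]},{"travel": [0,0,-25],"delta_rot": [0,0,0]},{"travel": [0,0,-25],"delta_rot": [0,0,0]},{"travel": [0,0,-25],"delta_rot": [0,0,0]},{"travel": [0,0,-10],"delta_rot": [0,0,0]},{"travel": [0,0,0],"delta_rot": [0,0,0]},{"travel": [0,0,0],"delta_rot": [0,0,0]}])

```text
time_s: 38.1
tool_pos: [492.7, 423.0, 218.6]
eef_rot: [0.981, 0.194, -0.001, 0.001]
wrist_force: [0.5, -0.7, -2.4]
grip_width: 37.2
finger_force: 40.0
```

```bash
python3 -c "
from h import *
go(499,12.5,218)"
```

```text
t 38.1 pos [492.7 423.  218.6] xaxis [ 0.925  0.38  -0.001] z [-0.001 -0.001 -1.   ] F [ 0.5 -0.7 -2.4] w 37.2
travel to (499, 12.5, 218) [-150.2  382.1    1.1]
```

move_arm(motion=[{"travel": [-4,10,0],"delta_rot": [0,0,0]},{"travel": [-10,25,0],"delta_rot": [0,0,0]},{"travel": [-14,36,0],"delta_rot": [0,0,0]},{"travel": [-14,36,0],"delta_rot": [0,0,0]},{"travel": [-14,36,0],"delta_rot": [0,0,0]},{"travel": [-14,36,0],"delta_rot": [0,0,0]},{"travel": [-14,36,0],"delta_rot": [0,0,0]},{"travel": [-14,36,0],"delta_rot": [0,0,0]},{"travel": [-14,36,0],"delta_rot": [0,0,0]},{"travel": [-14,36,0],"delta_rot": [0,0,0]},{"travel": [-13,33,0],"delta_rot": [0,0,0]},{"travel": [-7,17,0],"delta_rot": [0,0,0]}])

```text
time_s: 39.3
tool_pos: [498.4, 18.1, 218.1]
eef_rot: [0.982, 0.191, -0.002, 0.001]
wrist_force: [-0.4, 0.1, -1.6]
grip_width: 37.0
finger_force: 40.0
```

move_arm(motion=[{"travel": [-3,7,0],"delta_rot": [0,0,0]},{"travel": [-1,2,0],"delta_rot": [0,0,0]},{"travel": [0,0,0],"delta_rot": [0,0,0]},{"travel": [0,0,0],"delta_rot": [0,0,0]},{"travel": [0,0,0],"delta_rot": [0,0,0]}])

```text
time_s: 39.8
tool_pos: [499.4, 14.6, 219.5]
eef_rot: [0.981, 0.195, 0.0, -0.0]
wrist_force: [-0.7, -0.4, -1.9]
grip_width: 37.3
finger_force: 40.0
```

```bash
python3 -c "
from h import *
d=ctrl.snapshot('wrist'); cv2.imwrite('pics/w9.png',d['img'][...,::-1])
go(499,12.5,96)"
```

```text
t 39.9 pos [499.5  14.3 219.5] xaxis [0.924 0.382 0.   ] z [ 0.  0. -1.] F [-0.4 -0.3 -2.4] w 37.3
travel to (499, 12.5, 96) [ -1.1   1.6 123.5]
```

View pics/w9.png

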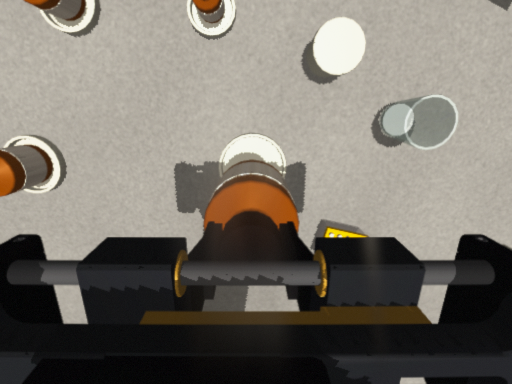

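The large bottle is over its saucer, whose rim shows at (252,160). I'll lower it.

move_arm(motion=[{"travel": [-0.5,1,10],"delta_rot": [0,0,0]},{"travel": [-0.5,0.5,20],"delta_rot": [0,0,0]},{"travel": [0,0,25],"delta_rot": [0,0,0]},{"travel": [0,0,20],"delta_rot": [0,0,0]},{"travel": [0,0,15],"delta_rot": [0,0,0]},{"travel": [0,0,12],"delta_rot": [0,0,0]},{"travel": [0,0,8],"delta_rot": [0,0,0]},{"travel": [0,0,7],"delta_rot": [0,0,0]},{"travel": [0,0,4],"delta_rot": [0,0,0]},{"travel": [0,0,1],"delta_rot": [0,0,0]},{"travel": [0,0,0],"delta_rot": [0,0,0]},{"travel": [0,0,0],"delta_rot": [0,0,0]}])

```text
time_s: 41.05
tool_pos: [499.6, 11.4, 97.9]
eef_rot: [0.981, 0.194, 0.001, 0.0]
wrist_force: [-0.3, 0.1, -2.1]
grip_width: 36.7
finger_force: 40.0
```

move_arm(motion=[{"travel": [0,0,1],"delta_rot": [0,0,0]},{"travel": [0,0,0.5],"delta_rot": [0,0,0]},{"travel": [0,0,0],"delta_rot": [0,0,0]},{"travel": [0,0,0],"delta_rot": [0,0,0]}])

```text
time_s: 41.45
tool_pos: [499.2, 11.4, 96.0]
eef_rot: [0.981, 0.194, 0.0, 0.0]
wrist_force: [-0.1, 0.4, -2.6]
grip_width: 37.1
finger_force: 40.0
```

move_arm(motion=[{"travel": [0,0,0.5],"delta_rot": [0,0,0]},{"travel": [0,0,0.5],"delta_rot": [0,0,0]},{"travel": [0,0,0],"delta_rot": [0,0,0]},{"travel": [0,0,0],"delta_rot": [0,0,0]}])

```text
time_s: 41.85
tool_pos: [499.1, 11.4, 94.9]
eef_rot: [0.981, 0.194, -0.0, 0.0]
wrist_force: [0.2, -0.0, -2.8]
grip_width: 37.0
finger_force: 40.0
```

move_arm(motion=[{"travel": [0,0,0.5],"delta_rot": [0,0,0]},{"travel": [0,0,0.5],"delta_rot": [0,0,0]},{"travel": [0,0,0],"delta_rot": [0,0,0]},{"travel": [0,0,0],"delta_rot": [0,0,0]}])

```text
time_s: 42.25
tool_pos: [499.1, 11.4, 93.9]
eef_rot: [0.981, 0.194, -0.0, 0.0]
wrist_force: [-0.2, -0.9, -2.3]
grip_width: 37.3
finger_force: 40.0
```

move_arm(motion=[{"travel": [0,0,0.5],"delta_rot": [0,0,0]},{"travel": [0,0,0],"delta_rot": [0,0,0]},{"travel": [0,0,0],"delta_rot": [0,0,0]}])

```text
time_s: 42.55
tool_pos: [499.1, 11.4, 93.4]
eef_rot: [0.981, 0.194, 0.0, 0.0]
wrist_force: [-0.2, 0.2, -2.6]
grip_width: 37.2
finger_force: 40.0
```

move_arm(motion=[{"travel": [0,0,0.5],"delta_rot": [0,0,0]},{"travel": [0,0,0],"delta_rot": [0,0,0]},{"travel": [0,0,0],"delta_rot": [0,0,0]}])

```text
time_s: 42.85
tool_pos: [499.4, 11.4, 93.3]
eef_rot: [0.981, 0.194, 0.0, 0.0]
wrist_force: [-0.8, 0.1, 2.3]
grip_width: 36.8
finger_force: 40.0
```

move_arm(motion=[{"travel": [0,0,0],"delta_rot": [0,0,0]},{"travel": [0,0,0],"delta_rot": [0,0,0]},{"travel": [0,0,0],"delta_rot": [0,0,0]},{"travel": [0,0,0],"delta_rot": [0,0,0]},{"travel": [0,0,0],"delta_rot": [0,0,0]}], fingers=0.75)

```text
time_s: 43.35
tool_pos: [499.1, 11.4, 92.9]
eef_rot: [0.981, 0.194, 0.0, 0.0]
wrist_force: [0.4, 0.2, 0.3]
grip_width: 62.9
finger_force: 0.0
```

move_arm(motion=[{"travel": [0,0,-5],"delta_rot": [0,0,0]},{"travel": [0,0,-15],"delta_rot": [0,0,0]},{"travel": [0,0,-25],"delta_rot": [0,0,0]},{"travel": [0,0,-25],"delta_rot": [0,0,0]},{"travel": [0,0,-30],"delta_rot": [0,0,0]},{"travel": [0,0,-30],"delta_rot": [0,0,0]},{"travel": [0,0,-20],"delta_rot": [0,0,0]},{"travel": [0,0,-10],"delta_rot": [0,0,0]},{"travel": [0,0,0],"delta_rot": [0,0,0]},{"travel": [0,0,0],"delta_rot": [0,0,0]}])

```text
time_s: 44.35
tool_pos: [498.5, 11.2, 252.1]
eef_rot: [0.981, 0.194, -0.001, -0.0]
wrist_force: [-0.0, -0.3, -0.4]
grip_width: 65.1
finger_force: 0.0
```

```bash
python3 -c "
from h import *
d=ctrl.snapshot('wrist');e=ctrl.snapshot('side'); cv2.imwrite('pics/fin.png',cv2.resize(np.vstack([d['img'],e['img']]),(400,600))[...,::-1])
go(499,12.5,96)"
```

```text
t 44.5 pos [498.3  11.2 251.6] xaxis [ 0.925  0.38  -0.002] z [-0.003  0.    -1.   ] F [ 0.3 -0.7 -0. ] w 65.3
travel to (499, 12.5, 96) [  1.5  -0.7 155.6]
```

View pics/fin.png

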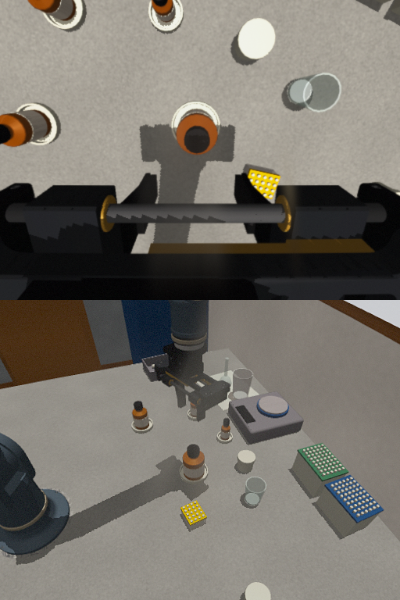

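All four bottles stand upright in their saucers. In the side view they are at (195,462) large, (141,416) medium, (225,430) tiny and (195,408) small, and both jars are where they started.

```bash
python3 -c "
from rig import ctrl
print(ctrl.finish_job())"
```

```text
the job is handed in; nothing more can be done
None
```

The job is handed in at about 44.5 s of the 109 s allowed: all four bottles are upright in their matching saucers, placed smallest to largest, and both jars were left untouched.

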